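# Load a pin in the V-groove drill jig

### The job

Take the bare steel pin from the orange rack, lay it in the open part of the jig's V-groove, then slide it gently along the groove, under the clear bridge, until its nose presses the red stop button about halfway in. Never drive the button to the bottom of its travel. Leave the pin lying there with the button still pressed, and leave the brass and black pins in the rack.

Things in the scene. Friction and masses are not known exactly. Their poses are not given: they have to be found in the camera images.
- pin: bare steel pin, round, 20 mm diameter, 120 mm long, about 0.28 kg, the last 6 mm of each end tapering to a flat face of 15 mm diameter; both ends alike. Origin at its middle on its axis; x runs along its axis (it may be rolled about x). Starts lying in one of the rack's three places (which one varies), axis 26 mm above the table.
- brass_pin: brass pin of the same size, origin and axes; a bystander in another place of the rack
- black_pin: black pin of the same size, origin and axes; a bystander in another place of the rack
- rack: orange fixed pin rack: base 120 x 200 x 4 mm, three places 66 mm apart along its y; each carries a pin along the rack's x on two V saddles 10 mm thick, 42 mm either side of the middle, 21 mm high, so the pin's middle 70 mm is free for the fingers. Origin: centre of the underside.
- jig: fixed drill jig, aluminium base 280 x 90 x 10 mm (x = -110 to 170 mm). Origin on the table under the groove; x runs along the groove towards the stop, z up. Blue 90-degree V-groove at y = 0, x = -90 to 86 mm, open at the rear; its lips (flat top of the blue block, 44 mm wide) are at z = 26 mm; a pin lying in it has its axis at z = 30 mm.
- stop_button (a joint): travel in m of the red spring button (14 mm diameter, on the pin's axis): 0 = free, grows as the pin presses it towards the jig's +x, 0.003 = bottomed. Spring 4.5 N per mm on top of the pin's drag, damped, no preload; rigid beyond. The reading is coarse: go by the force. Let go, it pushes the pin back until the drag holds it, and stays pressed by 0.5 to 1.3 mm.
- jig_bridge (a point): centre of the top of the bridge's clear plate, at x = 67.5, z = 60 mm of the jig. The bridge spans x = 50 to 85 mm: two cheeks 22.5 to 30.5 mm off the centre line; a black knob on top reaches z = 68 mm. Under it, at x = 67.5 mm, a white spring shoe hangs 1.2 mm lower than a pin's top: a small bump as the nose passes, then steady rubbing.
- jig_stop_mid (a point): middle of the range of places of the red button's free face, at x = 100, y = 0, z = 30 mm of the jig. The yellow stop block (40 mm wide, 64 mm high with its nut) that carries the button is clamped up to 12 mm nearer or farther along the groove, different each time and not measured: find it by feel (or see it). The pin's drag is 1 to 3 N before the shoe, 3 to 6 N under it.

How it is judged:
By the outcome, as a careful person would: the job done as asked, in the order asked, and still so for the second after the job is handed in, with the robot touching nothing.
It also fails if it takes over 70 s, if anything falls off the work surface, if the arm or the gripper's body presses on something with over 40 N, if the wrist force passes 120 N, or if a joint passes its speed limit or range.

### The arm

A 7-joint arm with a two-finger parallel gripper is mounted at the origin on the work surface. World frame = base frame: x ahead of the robot, y to its left, z up, the work surface at z = 0. Lengths are in m, angles in rad, forces in N, time in s.
With the tool pointing down it reaches from about 0.35 to 0.9 m from the base axis. Payload 8.1 kg.
Tool frame: the origin (TCP) lies midway between the tips of the shut fingers; the grasp point (between the pads) lies 19 mm behind it; z points along the fingers, x is the direction in which the jaws open and shut, and the axes are right-handed (so a half turn about z gives the same grasp; the last joint's range is limited). The gripper opens to 92 mm and grips with 3 to 60 N. Pads are 19 mm wide; open, the fingers measure 130 mm over their backs; the gripper's body (75 mm by 190 mm) begins 47 mm behind the grasp point.
Start: joints at [1.233, 0.434, 0.025, 1.573, -0.012, 1.134, -0.075], TCP at [0.145, -0.608, 0.227] pointing down, gripper open.
Joint ranges: [-2.62, 2.62], [-0.44, 2.09], [-1.27, 1.32], [0.08, 2.57], [-1.32, 4.46], [0.12, 2], [-2.74, 2.74]. Speed limits (rad/s): [2.22, 2.22, 3.01, 3.01, 3.14, 3.14, 3.14].

### API

Orientations are given as a rotation vector (axis times angle).
In Python, from cell import arm gives the robot as it stands.
- The arm moves only by the tool jog_arm, never from a script. Its argument "commands" is a list of rows, each an object with "translation": the shift along the tool's x, y, z in mm, a list of three; "turn": the turn, a rotation vector about the tool's x, y, z in rad, a list of three. A call has 1 to 12 rows; each row is the pose to reach, as a shift and turn from the pose commanded when the call began, along the tool's axes at that moment; what a row does not reach only later rows make up. A row lasts 1/12 s, in which the tool goes at most 41.7 mm and 7.16 degrees, less where a joint would pass 70% of its speed; a pose out of reach is approached as far as the arm can. A call with a gripper value outside its range is refused whole. "claw" is the closure, from -1 (fully open) to 1 (shut), so that 0 is half open, set as the call begins (left out, the last holds). The fingers move at their own pace and stop on an object; "grip_force" is the grip in N (left out, the last holds). Time passes only in rows, so rows that repeat a pose let the fingers close. It gives the time, the measured TCP pose, the force and the opening at its end, in the units of the state.
- arm.observe(): the state, without advancing time (a new reading comes with each control period).
- arm.get_image(name): name is "side" or "top" or "wrist"; returns the picture (420x560x3 uint8, blue, green, red); there is no depth.
- arm.camera_info(name): a dict with "vertical_fov" (degrees; the focal length in pixels is half the picture's height over the tangent of half this angle, whatever the lens; pixels are square), "cx", "cy" (the principal point, pixels), "eye" and "rotation" of the camera in the world. Camera axes: x right, y up, looking along -z (the intrinsics and any distortion apply to the point x, -y, -z); pixel columns grow to the right and rows downward; lengths in m; the calibration is good to about 2 mm. A picture is of the moment at which its call begins: read the wrist's pose just before it. camera_info takes no time and is no camera call; for the wrist camera it gives the pose at the moment of the call.
- arm.sign_off(): hands the job in, once; it reports no verdict.
Trained networks look in the newest picture that a camera, given by its name, has taken for a name from the list of things; names that differ only in an ending like _2 or _b are one class to them, and where a whole thing is asked for, a point or a joint stands for the part that bears it (a point fixed in the world has none). Each returns a list of dicts, best first, with "confidence" (0 to 1); they miss things now and then, are a little off and sometimes report something else, mostly with a low value. They report only what shows in the picture. A call takes as long as a camera call.
- arm.trace(camera, query): "region" (420x560 bool, what is visible of it) and "box" ([left, top, width, height] in pixels, round what is visible of it).
- arm.landmark_of(camera, query): "at" ([column, row] in pixels: a listed point, or the origin of a listed thing).
The state is a dict: "clock": time; "joints": joint angles; "dq": joint speeds; "joint_efforts": joint torques, N m; "position": TCP position; "ee_rot": TCP orientation; "force": force on the tool from outside, world axes, zero at the start; "ft_torque": the same for the moment, N m; "width": opening from 0.0 (shut) to 1.0 (fully open).
Only numpy, scipy, OpenCV 4.12 (cv2) and the standard library are available. Lean on these libraries where they do the work, as an engineer would, in place of code of your own. Each camera call takes 0.05 s, during which the arm holds its last target. There are 200 camera calls.

## Working session

There is one attempt and no reset: what is moved stays moved. The work goes in short steps, Python scripts to look and compute and a tool call to move; the robot and the scene stay as the last step left them, time stands still between calls to the robot, and variables do not carry over. Pictures are saved under pics/ and viewed, about 8 in all and at most 12, crops included, and the job is handed in when it is done.

Besides the shell and the picture viewer there is one more tool, called after "Call:" as a command line: name --argument value ..., lists and objects as JSON in quotes. jog_arm: Moves the arm, as the interface text tells. Its arguments: {"type":"object","properties":{"commands":{"type":"array","items":{"type":"object","properties":{"translation":{"type":"array","items":{"type":"number"}},"turn":{"type":"array","items":{"type":"number"}}}}},"claw":{"type":"number"},"grip_force":{"type":"number"}},"required":["commands"]}

```bash
mkdir -p pics; ls; cat > h.py <<'E'
import numpy as np, cv2
from cell import arm
from scipy.spatial.transform import Rotation as R
def K(c):
    i=arm.camera_info(c); f=210/np.tan(np.radians(i["vertical_fov"])/2); return i,f
def rotm(i):
    r=np.array(i["rotation"]); return r if r.shape==(3,3) else R.from_rotvec(r).as_matrix()
def ray(c,p,z,i=None):
    """pixel -> world point at height z"""
    i,f=(i,210/np.tan(np.radians(i["vertical_fov"])/2)) if i else K(c)
    d=rotm(i)@np.array([(p[0]-i["cx"])/f,-(p[1]-i["cy"])/f,-1]); e=np.array(i["eye"])
    return e+d*(z-e[2])/d[2]
def proj(c,P):
    i,f=K(c); q=rotm(i).T@(np.array(P)-np.array(i["eye"])); return [i["cx"]+f*q[0]/-q[2],i["cy"]-f*q[1]/-q[2]]
E
python3 - <<'E'
from h import *
s=arm.observe(); print({k:np.round(v,3) for k,v in s.items()})
for c in("top","side","wrist"):
    i=arm.camera_info(c); print(c,i)
a=arm.get_image("top"); b=arm.get_image("side")
cv2.imwrite("pics/a.png",a); cv2.imwrite("pics/b.png",b)
for c in("top","side"):
    for q in("pin","brass_pin","black_pin","rack","jig","jig_bridge","jig_stop_mid","stop_button"):
        r=arm.landmark_of(c,q); print(c,q,[(np.round(x["at"],1),round(x["confidence"],2)) for x in r[:3]])
E
```

```text
pics
{'clock': np.float64(0.0), 'joints': array([ 1.233,  0.435,  0.025,  1.574, -0.012,  1.134, -0.075]), 'dq': array([-0.   ,  0.002,  0.001,  0.   , -0.001, -0.002,  0.001]), 'joint_efforts': array([ 0.0000e+00, -6.6785e+01,  9.8500e-01, -3.1446e+01, -6.0000e-02,
        4.3000e-02,  0.0000e+00]), 'position': array([ 0.145, -0.607,  0.226]), 'ee_rot': array([-2.466e+00,  1.946e+00,  2.000e-03]), 'force': array([-0.021, -0.619,  0.238]), 'ft_torque': array([ 0.004, -0.017, -0.026]), 'width': np.float64(1.0)}
top {'vertical_fov': 51.95610131082457, 'cx': 283.59769668116513, 'cy': 208.97732789064148, 'eye': array([ 0.38955689, -0.06783976,  0.83210058]), 'rotation': array([ 0.11636784, -0.12733351, -1.5924205 ])}
side {'vertical_fov': 45.285188717064344, 'cx': 280.72921210008116, 'cy': 204.30492254578027, 'eye': array([0.23644137, 0.81990737, 0.80078147]), 'rotation': array([ 0.20567667, -1.24808143, -2.60725018])}
wrist {'vertical_fov': 61.948625701303065, 'cx': 279.66130754255016, 'cy': 208.87952509054193, 'eye': array([ 0.22861312, -0.58764551,  0.3840055 ]), 'rotation': array([-0.26681577,  0.21378515, -1.32400903])}
top pin [(array([398.3, 209.6]), 0.79)]
top brass_pin [(array([356.6, 212.6]), 0.58)]
top black_pin [(array([325.8, 216.3]), 0.59), (array([396.6, 212.2]), 0.16)]
top rack [(array([358.1, 215. ]), 0.9), (array([358.4, 215. ]), 0.5)]
top jig [(array([185.6, 206.2]), 0.8)]
top jig_bridge [(array([135. , 191.4]), 0.74)]
top jig_stop_mid [(array([123.7, 194.9]), 0.59)]Traceback (most recent call last):
  File "<stdin>", line 9, in <module>
ValueError: it knows: black_pin, brass_pin, jig, jig_bridge, jig_stop_mid, pin, rack
```

```bash
python3 - <<'E'
from h import *
for c in("top","side"):
    for q,z in(("pin",.026),("brass_pin",.026),("black_pin",.026),("rack",0),("jig",0),("jig_bridge",.06),("jig_stop_mid",.03)):
        if c=="side" and 0: continue
        r=arm.landmark_of(c,q); print(c,q,[(np.round(x["at"],1),round(x["confidence"],2),np.round(ray(c,x["at"],z),4)) for x in r[:2]])
a=cv2.imread("pics/a.png");b=cv2.imread("pics/b.png")
cv2.imwrite("pics/ab.png",cv2.resize(np.vstack([a,b]),None,fx=.7,fy=.7))
E
```

```text
top pin [(array([398.3, 209.6]), 0.79, array([ 0.5086, -0.2924,  0.026 ]))]
top brass_pin [(array([356.6, 212.6]), 0.58, array([ 0.5048, -0.213 ,  0.026 ]))]
top black_pin [(array([325.8, 216.3]), 0.59, array([ 0.4992, -0.1544,  0.026 ])), (array([396.6, 212.2]), 0.16, array([ 0.5037, -0.2888,  0.026 ]))]
top rack [(array([358.1, 215. ]), 0.9, array([ 0.5037, -0.2204,  0.    ])), (array([358.4, 215. ]), 0.5, array([ 0.5037, -0.2209,  0.    ]))]
top jig [(array([185.6, 206.2]), 0.8, array([0.5294, 0.116 , 0.    ]))]
top jig_bridge [(array([135. , 191.4]), 0.74, array([0.5489, 0.195 , 0.06  ]))]
top jig_stop_mid [(array([123.7, 194.9]), 0.59, array([0.5489, 0.2263, 0.03  ]))]
side pin [(array([303.4, 167.9]), 0.61, array([ 0.5058, -0.2728,  0.026 ]))]
side brass_pin [(array([298.2, 175.6]), 0.73, array([ 0.5104, -0.2346,  0.026 ]))]
side black_pin [(array([294.8, 195.4]), 0.94, array([ 0.4971, -0.1494,  0.026 ])), (array([242.8, 279.5]), 0.68, array([0.5284, 0.1545, 0.026 ]))]
side rack [(array([300.6, 187.8]), 0.57, array([ 0.4994, -0.2176,  0.    ]))]
side jig []
side jig_bridge [(array([228.6, 279. ]), 0.9, array([0.5435, 0.1897, 0.06  ]))]
side jig_stop_mid [(array([218. , 299.5]), 0.96, array([0.5568, 0.2214, 0.03  ]))]
```

View pics/a.png

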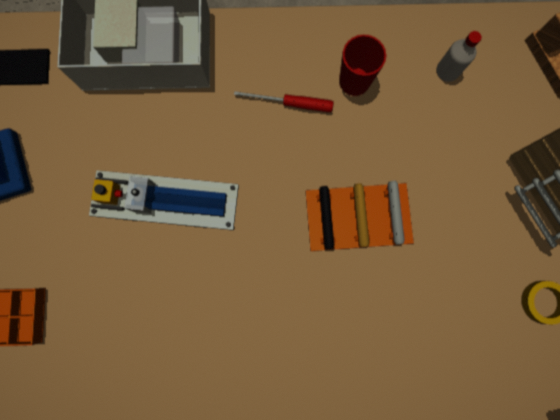

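View pics/b.png

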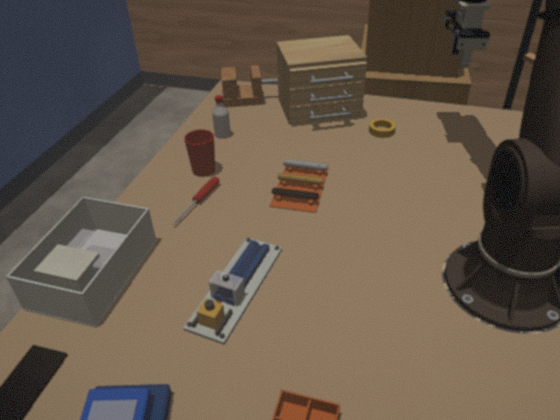

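The top view shows the rack near (358,215) with the steel pin in its right place (397,213). The jig is near (165,200), with its groove running left, which is world +y, to the bridge (135,192) and stop (103,190). The side view agrees. Next I'll get the pin axis and the jig axis.

```bash
cat >> h.py <<'E'
def axis(reg):
    m=reg.astype(np.uint8); p=cv2.findNonZero(m); (c,(w,h),a)=cv2.minAreaRect(p); b=cv2.boxPoints((c,(w,h),a))
    e=[(b[k]+b[(k+1)%4])/2 for k in range(4)]
    return (e[0],e[2]) if np.linalg.norm(e[0]-e[2])>np.linalg.norm(e[1]-e[3]) else (e[1],e[3])
def delta(P,xaz):
    """commands (mm in tool axes, turn about tool z) to bring TCP to P, tool down, tool x at azimuth xaz deg"""
    s=arm.observe(); r=R.from_rotvec(s["ee_rot"]); d=r.inv().apply(np.array(P)-s["position"])*1000
    a=np.radians(xaz); t=R.from_matrix(np.array([[np.cos(a),np.sin(a),0],[np.sin(a),-np.cos(a),0],[0,0,-1]]))
    return np.round(d,1),np.round((r.inv()*t).as_rotvec(),4)
E
python3 - <<'E'
from h import *
for q,z in(("pin",.03),("black_pin",.03)):
    r=arm.trace("top",q)[0]; e=axis(r["region"]); P=[ray("top",x,z) for x in e]; v=P[1]-P[0]
    print(q,round(r["confidence"],2),np.round(P,4),np.linalg.norm(v),np.degrees(np.arctan2(v[1],v[0])),np.round((P[0]+P[1])/2,4))
print(delta([.44,-.285,.2],-94))
E
```

```text
pin 0.88 [[ 0.5657 -0.2825  0.03  ]
 [ 0.4447 -0.2891  0.03  ]] 0.12120139431163567 -176.88965412575797 [ 0.5052 -0.2858  0.03  ]
black_pin 0.79 [[ 0.5588 -0.1515  0.03  ]
 [ 0.4404 -0.1574  0.03  ]] 0.11856051675338082 -177.17644438472703 [ 0.4996 -0.1544  0.03  ]
(array([-245.5, -361.6,   26.7]), array([-0.    , -0.    ,  0.3045]))
```

```bash
python3 - <<'E'
from h import *
i=arm.camera_info("wrist"); d=rotm(i)@[0,0,-1]; s=arm.observe(); r=R.from_rotvec(s["ee_rot"]).inv()
print("look in tool",r.apply(d),"eye in tool",r.apply(i["eye"]-s["position"]))
print(delta([.50,-.286,.16],-87))
E
```

```text
look in tool [-7.96320161e-04  3.11772255e-01  9.50156528e-01] eye in tool [-1.95258283e-05 -8.56284836e-02 -1.58072127e-01]
(array([-230.6, -419.7,   66.7]), array([ 0.    , -0.    ,  0.1824]))
```

Call:
jog_arm --commands '[{"translation": [-40, -70, 10], "turn": [0, 0, 0.03]}, {"translation": [-77, -140, 20], "turn": [0, 0, 0.06]}, {"translation": [-115, -210, 33], "turn": [0, 0, 0.09]}, {"translation": [-150, -280, 44], "turn": [0, 0, 0.12]}, {"translation": [-190, -350, 55], "turn": [0, 0, 0.15]}, {"translation": [-231, -420, 67], "turn": [0, 0, 0.182]}, {"translation": [-231, -420, 67], "turn": [0, 0, 0.182]}, {"translation": [-231, -420, 67], "turn": [0, 0, 0.182]}, {"translation": [-231, -420, 67], "turn": [0, 0, 0.182]}, {"translation": [-231, -420, 67], "turn": [0, 0, 0.182]}, {"translation": [-231, -420, 67], "turn": [0, 0, 0.182]}, {"translation": [-231, -420, 67], "turn": [0, 0, 0.182]}]'

```text
clock: 2.25
position: [0.5034, -0.2812, 0.1594]
ee_rot: [-2.282, 2.156, 0.0]
force: [0.3, -0.2, 0.8]
width: 1.002
```

Call:
jog_arm --commands '[{"translation": [0, 0, 0], "turn": [0, 0, 0]}, {"translation": [0, 0, 0], "turn": [0, 0, 0]}, {"translation": [0, 0, 0], "turn": [0, 0, 0]}]'

```text
clock: 2.5
position: [0.4996, -0.2862, 0.1597]
ee_rot: [2.278, -2.162, 0.0]
force: [-0.4, 0.1, -0.1]
width: 0.999
```

```bash
python3 - <<'E'
from h import *
s=arm.observe(); print(s["clock"],s["position"],s["joints"])
i=arm.camera_info("wrist"); a=arm.get_image("wrist"); cv2.imwrite("pics/w1.png",a)
for q in ("pin","brass_pin","black_pin"):
  for r in arm.trace("wrist",q)[:1]:
    e=axis(r["region"]); P=[ray("wrist",x,.026,i) for x in e]; v=P[1]-P[0]
    print(q,round(r["confidence"],2),r["box"],np.round(P,4),np.linalg.norm(v),np.degrees(np.arctan2(v[1],v[0])),np.round((P[0]+P[1])/2,4))
  r=arm.landmark_of("wrist",q); print([(x["confidence"],np.round(ray("wrist",x["at"],.026,i),4)) for x in r[:1]])
E
```

```text
2.5 [ 0.49963451 -0.28620513  0.1597166 ] [ 0.48788628  0.42308578 -0.08356746  1.77329879  0.04314858  0.94720974
 -1.13203983]
pin 0.86 [267.5, 122.0, 25.5, 135.8] [[ 0.5651 -0.2835  0.026 ]
 [ 0.4419 -0.2901  0.026 ]] 0.12337871084553993 -176.94638658814932 [ 0.5035 -0.2868  0.026 ]
[(0.87, array([ 0.5041, -0.2844,  0.026 ]))]
brass_pin 0.69 [187.5, 118.3, 27.1, 140.6] [[ 0.5635 -0.2177  0.026 ]
 [ 0.4383 -0.2233  0.026 ]] 0.1253035617587855 -177.46521762419368 [ 0.5009 -0.2205  0.026 ]
[]
black_pin 0.93 [112.0, 118.0, 36.7, 140.0] [[ 0.5598 -0.1513  0.026 ]
 [ 0.4366 -0.1584  0.026 ]] 0.12336495092902962 -176.70746145741185 [ 0.4982 -0.1548  0.026 ]
[(0.77, array([ 0.5003, -0.1591,  0.026 ]))]
```

View pics/w1.png

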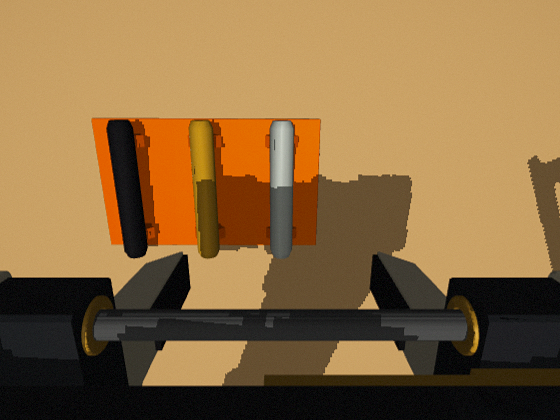

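```bash
python3 - <<'E'
from h import *
print(delta([.5035,-.2862,.0235],-87))
E
```

```text
(array([ 1.000e-01, -3.800e+00,  1.364e+02]), array([-0.0001, -0.0003, -0.0009]))
```

Call:
jog_arm --commands '[{"translation": [0, -3.8, 25]}, {"translation": [0, -3.8, 50]}, {"translation": [0, -3.8, 75]}, {"translation": [0, -3.8, 95]}, {"translation": [0, -3.8, 105]}, {"translation": [0, -3.8, 115]}, {"translation": [0, -3.8, 125]}, {"translation": [0, -3.8, 131]}, {"translation": [0, -3.8, 136.2]}, {"translation": [0, -3.8, 136.2]}, {"translation": [0, -3.8, 136.2]}, {"translation": [0, -3.8, 136.2]}]' --claw 0 --grip_force 25

```text
schema error: expected keys translation, turn
```

Call:
jog_arm --commands '[{"translation": [0, 0, 0]}, {"translation": [0, 0, 0]}, {"translation": [0, 0, 0]}, {"translation": [0, 0, 0]}, {"translation": [0, 0, 0]}, {"translation": [0, 0, 0]}, {"translation": [0, 0, 0]}, {"translation": [0, 0, 0]}]' --claw 1 --grip_force 25

```text
schema error: expected keys translation, turn
```

Call:
jog_arm --commands '[{"translation": [0, -3.8, 25], "turn": [0, 0, 0]}, {"translation": [0, -3.8, 50], "turn": [0, 0, 0]}, {"translation": [0, -3.8, 75], "turn": [0, 0, 0]}, {"translation": [0, -3.8, 95], "turn": [0, 0, 0]}, {"translation": [0, -3.8, 105], "turn": [0, 0, 0]}, {"translation": [0, -3.8, 115], "turn": [0, 0, 0]}, {"translation": [0, -3.8, 125], "turn": [0, 0, 0]}, {"translation": [0, -3.8, 131], "turn": [0, 0, 0]}, {"translation": [0, -3.8, 136.2], "turn": [0, 0, 0]}, {"translation": [0, -3.8, 136.2], "turn": [0, 0, 0]}, {"translation": [0, -3.8, 136.2], "turn": [0, 0, 0]}, {"translation": [0, -3.8, 136.2], "turn": [0, 0, 0]}]' --claw 0 --grip_force 25

```text
clock: 3.85
position: [0.5044, -0.2855, 0.0241]
ee_rot: [-2.279, 2.162, -0.002]
force: [-0.2, 0.3, -0.8]
width: 0.503
```

Call:
jog_arm --commands '[{"translation": [0, 0, 0], "turn": [0, 0, 0]}, {"translation": [0, 0, 0], "turn": [0, 0, 0]}, {"translation": [0, 0, 0], "turn": [0, 0, 0]}, {"translation": [0, 0, 0], "turn": [0, 0, 0]}, {"translation": [0, 0, 0], "turn": [0, 0, 0]}, {"translation": [0, 0, 0], "turn": [0, 0, 0]}, {"translation": [0, 0, 0], "turn": [0, 0, 0]}, {"translation": [0, 0, 0], "turn": [0, 0, 0]}]' --claw 1 --grip_force 25

```text
clock: 4.52
position: [0.5042, -0.287, 0.024]
ee_rot: [2.277, -2.163, 0.003]
force: [-0.2, -6.3, 0.5]
width: 0.212
```

Call:
jog_arm --commands '[{"translation": [0, 0, -3], "turn": [0, 0, 0]}, {"translation": [0, 0, -8], "turn": [0, 0, 0]}, {"translation": [0, 0, -15], "turn": [0, 0, 0]}, {"translation": [0, 0, -25], "turn": [0, 0, 0]}, {"translation": [0, 0, -40], "turn": [0, 0, 0]}, {"translation": [0, 0, -60], "turn": [0, 0, 0]}, {"translation": [0, 0, -80], "turn": [0, 0, 0]}, {"translation": [0, 0, -100], "turn": [0, 0, 0]}, {"translation": [0, 0, -120], "turn": [0, 0, 0]}, {"translation": [0, 0, -130], "turn": [0, 0, 0]}, {"translation": [0, 0, -130], "turn": [0, 0, 0]}, {"translation": [0, 0, -130], "turn": [0, 0, 0]}]'

```text
clock: 5.52
position: [0.504, -0.2852, 0.1538]
ee_rot: [-2.279, 2.162, -0.001]
force: [-1.0, -0.7, -4.5]
width: 0.207
```

```bash
python3 - <<'E'
from h import *
s=arm.observe(); print(s["width"],s["force"])
d,t=delta([.54,.09,.16],-5.5); print(d,t,np.degrees(t))
E
```

```text
0.2065537315897962 [-0.98387902 -0.73097053 -4.53981263]
[-372.8  -55.8   -6.3] [-3.0000e-04 -8.0000e-04 -1.4219e+00] [-1.71887339e-02 -4.58366236e-02 -8.14688689e+01]
```

Call:
jog_arm --commands '[{"translation": [-31, -5, 0], "turn": [0, 0, -0.119]}, {"translation": [-62, -9, -1], "turn": [0, 0, -0.238]}, {"translation": [-93, -14, -2], "turn": [0, 0, -0.356]}, {"translation": [-124, -19, -2], "turn": [0, 0, -0.474]}, {"translation": [-155, -23, -3], "turn": [0, 0, -0.592]}, {"translation": [-186, -28, -3], "turn": [0, 0, -0.711]}, {"translation": [-217, -33, -4], "turn": [0, 0, -0.83]}, {"translation": [-248, -37, -4], "turn": [0, 0, -0.948]}, {"translation": [-280, -42, -5], "turn": [0, 0, -1.066]}, {"translation": [-311, -47, -5], "turn": [0, 0, -1.185]}, {"translation": [-342, -51, -6], "turn": [0, 0, -1.304]}, {"translation": [-373, -56, -6], "turn": [0, 0, -1.422]}]'

```text
clock: 6.52
position: [0.5391, 0.0914, 0.1581]
ee_rot: [3.138, -0.141, -0.004]
force: [-0.3, -0.1, -3.1]
width: 0.211
```

Call:
jog_arm --commands '[{"translation": [0, 0, 0], "turn": [0, 0, 0]}, {"translation": [0, 0, 0], "turn": [0, 0, 0]}, {"translation": [0, 0, 0], "turn": [0, 0, 0]}, {"translation": [0, 0, 0], "turn": [0, 0, 0]}]'

```text
clock: 6.85
position: [0.5397, 0.0885, 0.1586]
ee_rot: [3.137, -0.155, -0.003]
force: [-0.1, -0.3, -2.9]
width: 0.207
```

```bash
python3 - <<'E'
from h import *
s=arm.observe(); print(s["clock"],s["position"],s["width"],s["force"])
i=arm.camera_info("wrist"); a=arm.get_image("wrist"); cv2.imwrite("pics/w2.png",a)
for q,z in (("jig",0),("jig_bridge",.06),("jig_stop_mid",.03),("pin",s["position"][2]+.0025)):
  r=arm.landmark_of("wrist",q); print(q,[(round(x["confidence"],2),x["at"],np.round(ray("wrist",x["at"],z,i),4)) for x in r[:2]])
r=arm.trace("wrist","pin")
for x in r[:2]: print(x["confidence"],x["box"])
E
```

```text
6.85 [0.53970203 0.08845681 0.1585544 ] 0.2065218810775823 [-0.09937956 -0.32107996 -2.94334746]
jig [(0.7, [274.1, 143.2], array([0.5392, 0.1322, 0.    ]))]
jig_bridge [(0.59, [273.4, 61.0], array([0.5463, 0.195 , 0.06  ]))]
jig_stop_mid [(0.95, [275.0, 17.2], array([0.5503, 0.2268, 0.03  ]))]
pin [(0.55, [275.9, 273.9], array([0.5384, 0.0888, 0.1611]))]
0.64 [255.2, 151.3, 46.2, 219.8]
```

View pics/w2.png

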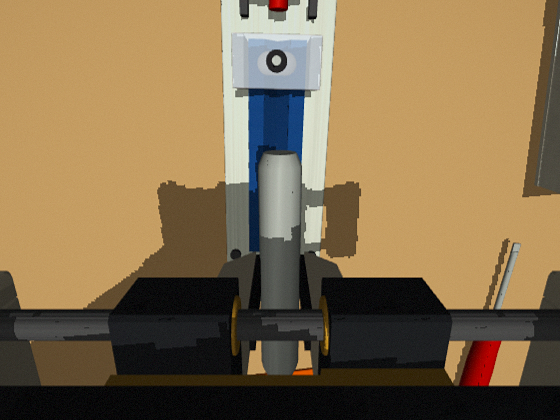

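The pin is held straight between the fingers (column about 280, nose at row 152). The blue groove (columns 249–303), the bridge (knob at (276,61)) and the red button (279,4) lie straight ahead. I'll fit the groove line from the block and base edges.

```bash
python3 - <<'E'
from h import *
a=cv2.imread("pics/w2.png"); i=arm.camera_info("wrist")
h=cv2.cvtColor(a,cv2.COLOR_BGR2HSV)
blue=(h[...,0]>100)&(h[...,0]<130)&(h[...,1]>120)
L=[];Rr=[]
for y in range(96,146,3):
    c=np.where(blue[y,230:325])[0]+230
    L.append(ray("wrist",(c.min()-.5,y),.026,i)); Rr.append(ray("wrist",(c.max()+.5,y),.026,i))
L=np.array(L);Rr=np.array(Rr)
print("block width",np.mean(Rr[:,0]-L[:,0])); M=(L+Rr)/2
for n,Q in(("L",L),("R",Rr),("M",M)):
    k=np.polyfit(Q[:,1],Q[:,0],1); print(n,"x at y=.12,.2",np.polyval(k,[.10,.12,.2]),"az",90-np.degrees(np.arctan(k[0])), Q[[0,-1],1])
# base
hb=(a.min(2)>120)|blue
B=[]
for y in list(range(90,180,3))+list(range(5,30,3)):
    tan=(h[...,0]>8)&(h[...,0]<22)&(h[...,1]>80)
    c=np.where(~tan[y,215:345])[0]+215
    B.append((c.min(),c.max(),y))
B=np.array(B); 
P=np.array([(ray("wrist",(l-.5,y),.01,i)+ray("wrist",(r+.5,y),.01,i))/2 for l,r,y in B if l>216 and r<343])
w=[(ray("wrist",(r+.5,y),.01,i)-ray("wrist",(l-.5,y),.01,i))[0] for l,r,y in B if l>216 and r<343]
print("basew",np.round(w,3)); k=np.polyfit(P[:,1],P[:,0],1); print("base",np.polyval(k,[.1,.12,.2]),90-np.degrees(np.arctan(k[0])))
# pin axis held
m=arm.trace("wrist","pin")[0]["region"]
z=arm.observe()["position"][2]+.0025
Q=np.array([ray("wrist",((np.where(m[y])[0].min()+np.where(m[y])[0].max())/2,y),z,i) for y in range(165,235,4)])
k=np.polyfit(Q[:,1],Q[:,0],1); print("pin az",90-np.degrees(np.arctan(k[0])),"x at TCP y",np.polyval(k,.0885), "nose",ray("wrist",(280,152),z,i))
# button front
red=((h[...,0]<6)|(h[...,0]>174))&(h[...,1]>150)&(h[...,2]>60)
c=np.argwhere(red[:30,250:310]); print("red",c.min(0),c.max(0)+[0,250] if 0 else (c.max(0)), ray("wrist",(279,c[:,0].max()),.03,i))
E
```

```text
block width 0.04374937294511803
L x at y=.12,.2 [0.51480435 0.51732005 0.52738286] az 82.83069598639456 [0.17548703 0.1379983 ]
R x at y=.12,.2 [0.55879469 0.56142296 0.57193606] az 82.5134531765958 [0.17116575 0.13373943]
M x at y=.12,.2 [0.53679297 0.53936515 0.54965388] az 82.6714684195482 [0.17332639 0.13586886]
basew [0.089 0.09  0.09  0.089 0.09  0.09  0.09  0.09  0.089 0.089 0.089 0.089
 0.09  0.089 0.089 0.09  0.09  0.09  0.089 0.09  0.09  0.089 0.089 0.089
 0.089 0.089 0.09  0.09  0.089 0.089 0.09  0.089 0.089 0.09  0.09  0.09
 0.089 0.09  0.09 ]
base [0.53714411 0.53958586 0.54935286] 83.03934738868617
pin az 84.44743320701613 x at TCP y 0.5406497827621686 nose [0.54689704 0.15004964 0.16206038]
red [ 0 19] [ 9 37] [0.55429508 0.2331929  0.03      ]
```

```bash
python3 - <<'E'
from h import *
print(delta([.5363,.0995,.034],-7))
E
```

```text
(array([ -4.9,  -9.4, 125.6]), array([ 0.0001, -0.0001,  0.0253]))
```

Call:
jog_arm --commands '[{"translation": [-4.9, -9.4, 20], "turn": [0, 0, 0.025]}, {"translation": [-4.9, -9.4, 45], "turn": [0, 0, 0.025]}, {"translation": [-4.9, -9.4, 70], "turn": [0, 0, 0.025]}, {"translation": [-4.9, -9.4, 90], "turn": [0, 0, 0.025]}, {"translation": [-4.9, -9.4, 105], "turn": [0, 0, 0.025]}, {"translation": [-4.9, -9.4, 115], "turn": [0, 0, 0.025]}, {"translation": [-4.9, -9.4, 121], "turn": [0, 0, 0.025]}, {"translation": [-4.9, -9.4, 125], "turn": [0, 0, 0.025]}, {"translation": [-4.9, -9.4, 125], "turn": [0, 0, 0.025]}, {"translation": [-4.9, -9.4, 125], "turn": [0, 0, 0.025]}, {"translation": [-4.9, -9.4, 125], "turn": [0, 0, 0.025]}]'

```text
clock: 8.12
position: [0.5369, 0.1001, 0.0354]
ee_rot: [-3.135, 0.19, -0.002]
force: [0.0, 0.6, -3.3]
width: 0.207
```

```bash
python3 - <<'E'
from h import *
s=arm.observe(); print(s["clock"],s["position"],s["width"],s["force"])
print(delta([.5363,.0995,.028],-7))
a=arm.get_image("wrist"); cv2.imwrite("pics/w3.png",a)
E
```

```text
8.1167 [0.5368759  0.10012554 0.03537261] 0.2070424694786029 [ 0.03349228  0.60228092 -3.26322328]
(array([-0.5,  0.7,  7.4]), array([-0.0005, -0.0014,  0.001 ]))
```

View pics/w3.png

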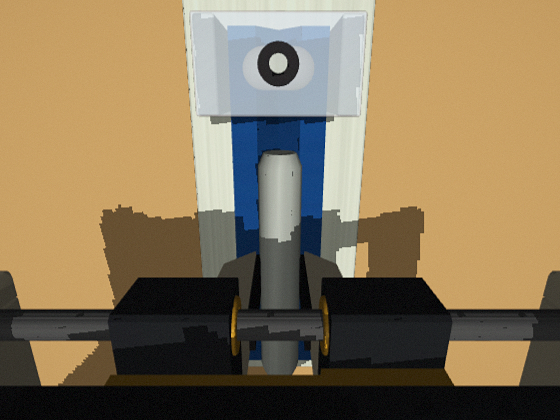

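The pin (column 280) is centred over the groove (edges 233 and 327) with its nose short of the bridge, so I'll lower it.

Call:
jog_arm --commands '[{"translation": [0, 0, 1.5], "turn": [0, 0, 0]}, {"translation": [0, 0, 3], "turn": [0, 0, 0]}, {"translation": [0, 0, 4], "turn": [0, 0, 0]}, {"translation": [0, 0, 5], "turn": [0, 0, 0]}, {"translation": [0, 0, 5], "turn": [0, 0, 0]}]'

```text
clock: 8.58
position: [0.5361, 0.0999, 0.0293]
ee_rot: [3.136, -0.19, -0.0]
force: [-0.0, -0.2, -3.1]
width: 0.202
```

Call:
jog_arm --commands '[{"translation": [0, 0, 0.5], "turn": [0, 0, 0]}, {"translation": [0, 0, 1], "turn": [0, 0, 0]}, {"translation": [0, 0, 1], "turn": [0, 0, 0]}]'

```text
clock: 8.83
position: [0.5362, 0.1, 0.0284]
ee_rot: [3.136, -0.19, -0.0]
force: [0.4, 0.2, -3.2]
width: 0.205
```

Call:
jog_arm --commands '[{"translation": [0, 0, 0.5], "turn": [0, 0, 0]}, {"translation": [0, 0, 0.5], "turn": [0, 0, 0]}, {"translation": [0, 0, 0.5], "turn": [0, 0, 0]}]'

```text
clock: 9.08
position: [0.5362, 0.1, 0.0281]
ee_rot: [3.136, -0.19, 0.0]
force: [-1.2, 0.7, -1.6]
width: 0.207
```

Call:
jog_arm --commands '[{"translation": [0, 0, 0.4], "turn": [0, 0, 0]}, {"translation": [0, 0, 0.4], "turn": [0, 0, 0]}, {"translation": [0, 0, 0.4], "turn": [0, 0, 0]}]'

```text
clock: 9.33
position: [0.5362, 0.0999, 0.028]
ee_rot: [3.136, -0.19, 0.0]
force: [-3.1, -0.2, 4.8]
width: 0.209
```

Call:
jog_arm --commands '[{"translation": [0, 0, 0], "turn": [0, 0, 0]}, {"translation": [0, 0, 0], "turn": [0, 0, 0]}, {"translation": [0, 0, 0], "turn": [0, 0, 0]}, {"translation": [0, 0, 0], "turn": [0, 0, 0]}, {"translation": [0, 0, 0], "turn": [0, 0, 0]}, {"translation": [0, 0, 0], "turn": [0, 0, 0]}]' --claw 0

```text
clock: 9.83
position: [0.5363, 0.0999, 0.0275]
ee_rot: [-3.136, 0.19, -0.0]
force: [0.9, 0.3, -0.1]
width: 0.496
```

Call:
jog_arm --commands '[{"translation": [0, 0, -5], "turn": [0, 0, 0]}, {"translation": [0, 0, -15], "turn": [0, 0, 0]}, {"translation": [0, 0, -30], "turn": [0, 0, 0]}, {"translation": [0, 0, -50], "turn": [0, 0, 0]}, {"translation": [0, 0, -50], "turn": [0, 0, 0]}, {"translation": [0, 0, -50], "turn": [0, 0, 0]}]'

```text
clock: 10.33
position: [0.5373, 0.1002, 0.0793]
ee_rot: [-3.135, 0.19, -0.005]
force: [0.5, -0.5, -0.1]
width: 0.5
```

```bash
python3 - <<'E'
from h import *
s=arm.observe(); print(s["clock"],s["position"],s["width"],s["force"])
i=arm.camera_info("wrist"); a=arm.get_image("wrist"); cv2.imwrite("pics/w4.png",a)
r=arm.trace("wrist","pin"); print([(x["confidence"],x["box"]) for x in r])
for q,z in (("jig",0),("jig_bridge",.06),("jig_stop_mid",.03),("pin",.03)):
  r=arm.landmark_of("wrist",q); print(q,[(round(x["confidence"],2),x["at"],np.round(ray("wrist",x["at"],z,i),4)) for x in r[:2]])
E
```

```text
10.3333 [0.53730736 0.10020726 0.07934162] 0.5004983094483749 [ 0.51384762 -0.50650195 -0.08943265]
[(0.78, [256.7, 138.4, 38.6, 169.2])]
jig []
jig_bridge [(0.75, [274.5, 73.2], array([0.547 , 0.1945, 0.06  ]))]
jig_stop_mid [(0.67, [276.5, 9.0], array([0.5518, 0.2274, 0.03  ]))]
pin [(0.78, [273.9, 234.9], array([0.5343, 0.1005, 0.03  ]))]
```

View pics/w4.png

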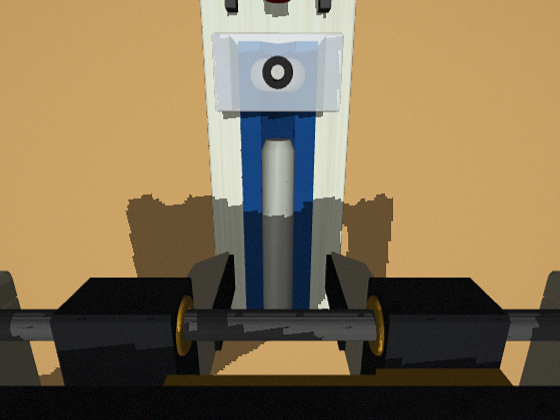

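The pin lies in the groove, nose at row 140 before the bridge. I'll move behind its tail, shut the fingers and push.

```bash
python3 - <<'E'
from h import *
print(delta([.5262,.0160,.079],-7))
E
```

```text
(array([ 0.6, 84.3, -2. ]), array([0.0005, 0.0012, 0.0012]))
```

Call:
jog_arm --commands '[{"translation": [0, 20, 0], "turn": [0, 0, 0]}, {"translation": [0, 42, 0], "turn": [0, 0, 0]}, {"translation": [-0.6, 65, 0], "turn": [0, 0, 0]}, {"translation": [-0.6, 85, 0], "turn": [0, 0, 0]}, {"translation": [-0.6, 85, 0], "turn": [0, 0, 0]}, {"translation": [-0.6, 85, 10], "turn": [0, 0, 0]}, {"translation": [-0.6, 85, 25], "turn": [0, 0, 0]}, {"translation": [-0.6, 85, 40], "turn": [0, 0, 0]}, {"translation": [-0.6, 85, 46], "turn": [0, 0, 0]}, {"translation": [-0.6, 85, 49], "turn": [0, 0, 0]}, {"translation": [-0.6, 85, 49], "turn": [0, 0, 0]}, {"translation": [-0.6, 85, 49], "turn": [0, 0, 0]}]' --claw 1

```text
clock: 11.63
position: [0.5256, 0.0163, 0.0287]
ee_rot: [-3.136, 0.189, -0.0]
force: [0.8, -0.7, 0.5]
width: 0.008
```

```bash
cat >> h.py <<'E'
U=np.array([np.cos(np.radians(83)),np.sin(np.radians(83)),0]); O=np.array([.5405,.1285,0])
def st():
    s=arm.observe(); d=s["position"]-O
    print("t %.2f s=%.1f lat=%.1f z=%.1f w=%.2f Fu=%.2f F=%s"%(s["clock"],1e3*d@U,1e3*(d[0]*U[1]-d[1]*U[0]),1e3*s["position"][2],s["width"],s["force"]@U,np.round(s["force"],1)))
    print(delta(O+U*(d@U)+[0,0,.0285],-7))
E
python3 -c "
from h import *
st()"
```

```text
t 11.63 s=-113.2 lat=-1.2 z=28.7 w=0.01 Fu=-0.59 F=[ 0.8 -0.7  0.5]
(array([1.2, 0. , 0.2]), array([-0.0003, -0.0001,  0.0019]))
```

Call:
jog_arm --commands '[{"translation": [0.8, -1.5, 0], "turn": [0, 0, 0]}, {"translation": [0.8, -3, 0], "turn": [0, 0, 0]}, {"translation": [0.8, -4.5, 0], "turn": [0, 0, 0]}, {"translation": [0.8, -6, 0], "turn": [0, 0, 0]}, {"translation": [0.8, -7.5, 0], "turn": [0, 0, 0]}, {"translation": [0.8, -9, 0], "turn": [0, 0, 0]}, {"translation": [0.8, -10.5, 0], "turn": [0, 0, 0]}, {"translation": [0.8, -12, 0], "turn": [0, 0, 0]}, {"translation": [0.8, -13.5, 0], "turn": [0, 0, 0]}, {"translation": [0.8, -15, 0], "turn": [0, 0, 0]}, {"translation": [0.8, -16.5, 0], "turn": [0, 0, 0]}, {"translation": [0.8, -18, 0], "turn": [0, 0, 0]}]'

```text
clock: 12.63
position: [0.5282, 0.0327, 0.0286]
ee_rot: [3.135, -0.191, -0.001]
force: [-0.6, -2.7, 1.2]
width: 0.005
```

Call:
jog_arm --commands '[{"translation": [0, -1.2, 0], "turn": [0, 0, 0]}, {"translation": [0, -2.4, 0], "turn": [0, 0, 0]}, {"translation": [0, -3.6, 0], "turn": [0, 0, 0]}, {"translation": [0, -4.8, 0], "turn": [0, 0, 0]}, {"translation": [0, -6, 0], "turn": [0, 0, 0]}, {"translation": [0, -7.2, 0], "turn": [0, 0, 0]}, {"translation": [0, -8.4, 0], "turn": [0, 0, 0]}, {"translation": [0, -9.6, 0], "turn": [0, 0, 0]}, {"translation": [0, -10.8, 0], "turn": [0, 0, 0]}, {"translation": [0, -12, 0], "turn": [0, 0, 0]}]'

```text
clock: 13.47
position: [0.5298, 0.0454, 0.0286]
ee_rot: [3.136, -0.19, -0.0]
force: [0.5, -2.7, 0.1]
width: 0.001
```

```bash
python3 -c "
from h import *
st()"
```

```text
t 13.47 s=-83.7 lat=-0.5 z=28.6 w=0.00 Fu=-2.62 F=[ 0.5 -2.7  0.1]
(array([0.5, 0. , 0.1]), array([0.    , 0.    , 0.0011]))
```

Call:
jog_arm --commands '[{"translation": [0, -1.2, 0], "turn": [0, 0, 0]}, {"translation": [0, -2.4, 0], "turn": [0, 0, 0]}, {"translation": [0, -3.6, 0], "turn": [0, 0, 0]}, {"translation": [0, -4.8, 0], "turn": [0, 0, 0]}, {"translation": [0, -6, 0], "turn": [0, 0, 0]}, {"translation": [0, -7.2, 0], "turn": [0, 0, 0]}, {"translation": [0, -8.4, 0], "turn": [0, 0, 0]}, {"translation": [0, -9.6, 0], "turn": [0, 0, 0]}, {"translation": [0, -10.8, 0], "turn": [0, 0, 0]}, {"translation": [0, -12, 0], "turn": [0, 0, 0]}]'

```text
clock: 14.3
position: [0.5313, 0.0573, 0.0286]
ee_rot: [3.136, -0.19, 0.0]
force: [0.2, -3.1, 0.0]
width: 0.003
```

Call:
jog_arm --commands '[{"translation": [0, -1, 0], "turn": [0, 0, 0]}, {"translation": [0, -2, 0], "turn": [0, 0, 0]}, {"translation": [0, -3, 0], "turn": [0, 0, 0]}, {"translation": [0, -4, 0], "turn": [0, 0, 0]}, {"translation": [0, -5, 0], "turn": [0, 0, 0]}, {"translation": [0, -6, 0], "turn": [0, 0, 0]}]'

```text
clock: 14.8
position: [0.532, 0.0633, 0.0286]
ee_rot: [3.136, -0.19, 0.0]
force: [-0.2, -2.5, -0.3]
width: 0.004
```

Call:
jog_arm --commands '[{"translation": [0, -1, 0], "turn": [0, 0, 0]}, {"translation": [0, -2, 0], "turn": [0, 0, 0]}, {"translation": [0, -3, 0], "turn": [0, 0, 0]}, {"translation": [0, -4, 0], "turn": [0, 0, 0]}, {"translation": [0, -5, 0], "turn": [0, 0, 0]}, {"translation": [0, -6, 0], "turn": [0, 0, 0]}]'

```text
clock: 15.3
position: [0.5326, 0.0685, 0.0286]
ee_rot: [3.135, -0.191, -0.0]
force: [0.2, -5.3, 1.2]
width: 0.005
```

```bash
python3 -c "
from h import *
st()"
```

```text
t 15.30 s=-60.6 lat=-0.5 z=28.6 w=0.01 Fu=-5.22 F=[ 0.2 -5.3  1.2]
(array([0.5, 0. , 0.1]), array([0.001 , 0.0002, 0.0005]))
```

Call:
jog_arm --commands '[{"translation": [0, -0.8, 0], "turn": [0, 0, 0]}, {"translation": [0, -1.6, 0], "turn": [0, 0, 0]}, {"translation": [0, -2.4, 0], "turn": [0, 0, 0]}, {"translation": [0, -3.2, 0], "turn": [0, 0, 0]}, {"translation": [0, -4, 0], "turn": [0, 0, 0]}, {"translation": [0, -4.8, 0], "turn": [0, 0, 0]}, {"translation": [0, -5.6, 0], "turn": [0, 0, 0]}, {"translation": [0, -6.4, 0], "turn": [0, 0, 0]}]'

```text
clock: 15.97
position: [0.5335, 0.0755, 0.0286]
ee_rot: [3.136, -0.19, 0.0]
force: [0.0, -5.1, 1.0]
width: 0.002
```

Call:
jog_arm --commands '[{"translation": [0, -0.6, 0], "turn": [0, 0, 0]}, {"translation": [0, -1.2, 0], "turn": [0, 0, 0]}, {"translation": [0, -1.8, 0], "turn": [0, 0, 0]}, {"translation": [0, -2.4, 0], "turn": [0, 0, 0]}, {"translation": [0, -3, 0], "turn": [0, 0, 0]}, {"translation": [0, -3.6, 0], "turn": [0, 0, 0]}, {"translation": [0, -4.2, 0], "turn": [0, 0, 0]}]'

```text
clock: 16.55
position: [0.534, 0.0797, 0.0286]
ee_rot: [3.136, -0.19, 0.0]
force: [0.3, -3.8, 1.0]
width: 0.007
```

```bash
python3 - <<'E'
from h import *
st()
i=arm.camera_info("wrist"); a=arm.get_image("wrist"); cv2.imwrite("pics/w5.png",cv2.resize(a[0:220,180:380],None,fx=3,fy=2.7))
E
```

```text
t 16.55 s=-49.2 lat=-0.5 z=28.6 w=0.01 Fu=-3.70 F=[ 0.3 -3.8  1. ]
(array([0.5, 0. , 0.1]), array([ 0.    , -0.    ,  0.0012]))
```

View pics/w5.png

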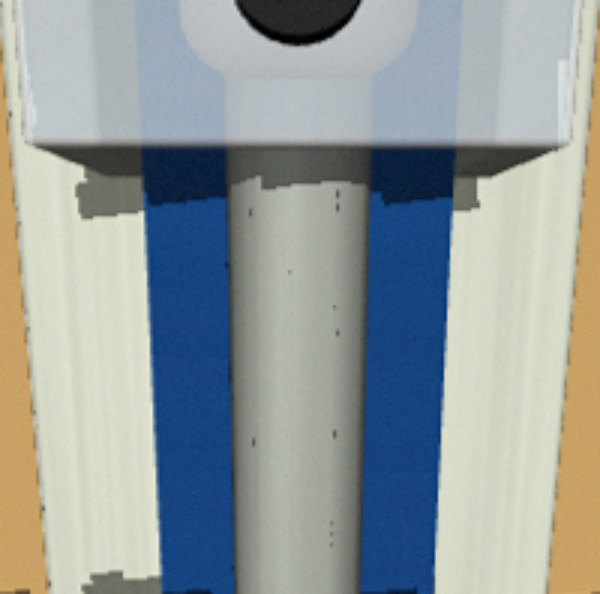

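Call:
jog_arm --commands '[{"translation": [0, -0.5, 0], "turn": [0, 0, 0]}, {"translation": [0, -1, 0], "turn": [0, 0, 0]}, {"translation": [0, -1.5, 0], "turn": [0, 0, 0]}, {"translation": [0, -2, 0], "turn": [0, 0, 0]}, {"translation": [0, -2.5, 0], "turn": [0, 0, 0]}, {"translation": [0, -3, 0], "turn": [0, 0, 0]}, {"translation": [0, -3.5, 0], "turn": [0, 0, 0]}, {"translation": [0, -4, 0], "turn": [0, 0, 0]}, {"translation": [0, -4.5, 0], "turn": [0, 0, 0]}, {"translation": [0, -5, 0], "turn": [0, 0, 0]}, {"translation": [0, -5.5, 0], "turn": [0, 0, 0]}, {"translation": [0, -6, 0], "turn": [0, 0, 0]}]'

```text
clock: 17.6
position: [0.5347, 0.0856, 0.0286]
ee_rot: [3.136, -0.19, -0.0]
force: [1.5, -5.4, 0.4]
width: 0.004
```

Call:
jog_arm --commands '[{"translation": [0, -0.5, 0], "turn": [0, 0, 0]}, {"translation": [0, -1, 0], "turn": [0, 0, 0]}, {"translation": [0, -1.5, 0], "turn": [0, 0, 0]}, {"translation": [0, -2, 0], "turn": [0, 0, 0]}]'

```text
clock: 17.93
position: [0.5349, 0.0876, 0.0286]
ee_rot: [3.136, -0.19, -0.0]
force: [0.5, -4.7, -0.4]
width: 0.002
```

Call:
jog_arm --commands '[{"translation": [0, -0.4, 0], "turn": [0, 0, 0]}, {"translation": [0, -0.8, 0], "turn": [0, 0, 0]}, {"translation": [0, -1.2, 0], "turn": [0, 0, 0]}, {"translation": [0, -1.6, 0], "turn": [0, 0, 0]}]'

```text
clock: 18.27
position: [0.5352, 0.0892, 0.0287]
ee_rot: [3.136, -0.19, 0.0]
force: [0.9, -4.2, 0.5]
width: 0.007
```

```bash
python3 - <<'E'
from h import *
st()
for c in("side","top"):
    a=arm.get_image(c); cv2.imwrite("pics/%s6.png"%c,a)
a=cv2.imread("pics/side6.png")[240:350,170:300]; b=cv2.imread("pics/top6.png")[160:230,75:245]
cv2.imwrite("pics/c6.png",np.hstack([cv2.resize(a,(390,330)), cv2.resize(b,(408,330))]))
E
```

```text
t 18.27 s=-39.7 lat=-0.5 z=28.7 w=0.01 Fu=-4.09 F=[ 0.9 -4.2  0.5]
(array([0.5, 0. , 0.2]), array([ 0.    , -0.0001,  0.001 ]))
```

View pics/c6.png

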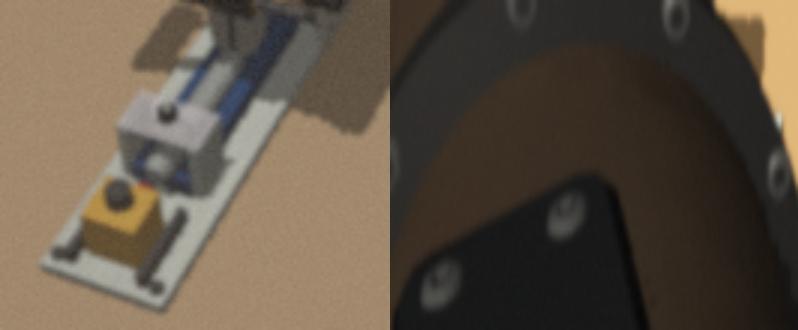

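Call:
jog_arm --commands '[{"translation": [0, -0.4, 0], "turn": [0, 0, 0]}, {"translation": [0, -0.8, 0], "turn": [0, 0, 0]}, {"translation": [0, -1.2, 0], "turn": [0, 0, 0]}]'

```text
clock: 18.62
position: [0.5353, 0.0904, 0.0286]
ee_rot: [3.136, -0.19, 0.0]
force: [1.3, -4.1, 1.0]
width: 0.008
```

Call:
jog_arm --commands '[{"translation": [0, -0.4, 0], "turn": [0, 0, 0]}, {"translation": [0, -0.8, 0], "turn": [0, 0, 0]}]'

```text
clock: 18.78
position: [0.5354, 0.0912, 0.0286]
ee_rot: [3.136, -0.19, 0.0]
force: [0.1, -5.0, 0.4]
width: 0.004
```

Call:
jog_arm --commands '[{"translation": [0, -0.4, 0], "turn": [0, 0, 0]}, {"translation": [0, -0.8, 0], "turn": [0, 0, 0]}]'

```text
clock: 18.95
position: [0.5355, 0.092, 0.0286]
ee_rot: [3.136, -0.19, 0.0]
force: [0.7, -4.1, 0.2]
width: 0.002
```

Call:
jog_arm --commands '[{"translation": [0, -0.4, 0], "turn": [0, 0, 0]}, {"translation": [0, -0.8, 0], "turn": [0, 0, 0]}]'

```text
clock: 19.12
position: [0.5356, 0.0928, 0.0286]
ee_rot: [3.136, -0.19, 0.0]
force: [1.4, -5.4, 1.4]
width: 0.007
```

Call:
jog_arm --commands '[{"translation": [0, -0.4, 0], "turn": [0, 0, 0]}, {"translation": [0, -0.8, 0], "turn": [0, 0, 0]}]'

```text
clock: 19.28
position: [0.5356, 0.0936, 0.0286]
ee_rot: [3.136, -0.19, -0.0]
force: [0.2, -5.5, 1.2]
width: 0.004
```

Call:
jog_arm --commands '[{"translation": [0, -0.4, 0], "turn": [0, 0, 0]}, {"translation": [0, -0.8, 0], "turn": [0, 0, 0]}]'

```text
clock: 19.45
position: [0.5358, 0.0944, 0.0286]
ee_rot: [3.136, -0.19, 0.0]
force: [0.9, -4.9, 1.2]
width: 0.004
```

Call:
jog_arm --commands '[{"translation": [0, -0.4, 0], "turn": [0, 0, 0]}, {"translation": [0, -0.8, 0], "turn": [0, 0, 0]}]'

```text
clock: 19.62
position: [0.5359, 0.0952, 0.0286]
ee_rot: [3.136, -0.19, 0.0]
force: [2.2, -4.8, 1.4]
width: 0.007
```

Call:
jog_arm --commands '[{"translation": [0, -0.4, 0], "turn": [0, 0, 0]}, {"translation": [0, -0.8, 0], "turn": [0, 0, 0]}]'

```text
clock: 19.78
position: [0.536, 0.096, 0.0286]
ee_rot: [3.136, -0.19, 0.0]
force: [1.3, -4.3, 0.8]
width: 0.004
```

Call:
jog_arm --commands '[{"translation": [0, -0.4, 0], "turn": [0, 0, 0]}, {"translation": [0, -0.8, 0], "turn": [0, 0, 0]}]'

```text
clock: 19.95
position: [0.5361, 0.0968, 0.0286]
ee_rot: [3.136, -0.19, 0.0]
force: [1.2, -4.8, 1.6]
width: 0.004
```

Call:
jog_arm --commands '[{"translation": [0, -0.4, 0], "turn": [0, 0, 0]}, {"translation": [0, -0.8, 0], "turn": [0, 0, 0]}]'

```text
clock: 20.12
position: [0.5362, 0.0976, 0.0286]
ee_rot: [3.136, -0.19, 0.0]
force: [0.7, -3.7, 1.1]
width: 0.007
```

Call:
jog_arm --commands '[{"translation": [0, -0.4, 0], "turn": [0, 0, 0]}, {"translation": [0, -0.8, 0], "turn": [0, 0, 0]}]'

```text
clock: 20.28
position: [0.5362, 0.0984, 0.0286]
ee_rot: [3.136, -0.19, 0.0]
force: [0.5, -5.1, 1.3]
width: 0.003
```

Call:
jog_arm --commands '[{"translation": [0, -0.4, 0], "turn": [0, 0, 0]}, {"translation": [0, -0.8, 0], "turn": [0, 0, 0]}]'

```text
clock: 20.45
position: [0.5364, 0.0991, 0.0286]
ee_rot: [3.136, -0.19, 0.0]
force: [1.5, -3.8, 1.9]
width: 0.008
```

Call:
jog_arm --commands '[{"translation": [0, -0.4, 0], "turn": [0, 0, 0]}, {"translation": [0, -0.7, 0], "turn": [0, 0, 0]}]'

```text
clock: 20.62
position: [0.5364, 0.0999, 0.0286]
ee_rot: [3.136, -0.19, -0.0]
force: [0.8, -4.7, 0.2]
width: 0.008
```

Call:
jog_arm --commands '[{"translation": [0, -0.4, 0], "turn": [0, 0, 0]}, {"translation": [0, -0.7, 0], "turn": [0, 0, 0]}]'

```text
clock: 20.78
position: [0.5365, 0.1005, 0.0286]
ee_rot: [3.136, -0.19, -0.0]
force: [0.7, -4.9, 1.1]
width: 0.004
```

Call:
jog_arm --commands '[{"translation": [0, -0.4, 0], "turn": [0, 0, 0]}, {"translation": [0, -0.7, 0], "turn": [0, 0, 0]}]'

```text
clock: 20.95
position: [0.5366, 0.1012, 0.0286]
ee_rot: [3.136, -0.19, 0.0]
force: [1.5, -6.5, 1.6]
width: 0.007
```

Call:
jog_arm --commands '[{"translation": [0, -0.4, 0], "turn": [0, 0, 0]}, {"translation": [0, -0.7, 0], "turn": [0, 0, 0]}]'

```text
clock: 21.12
position: [0.5367, 0.1015, 0.0286]
ee_rot: [3.135, -0.19, -0.0]
force: [0.6, -6.5, 1.8]
width: 0.006
```

Call:
jog_arm --commands '[{"translation": [0, -0.3, 0], "turn": [0, 0, 0]}, {"translation": [0, -0.4, 0], "turn": [0, 0, 0]}, {"translation": [0, -0.4, 0], "turn": [0, 0, 0]}]'

```text
clock: 21.37
position: [0.5366, 0.1015, 0.0286]
ee_rot: [3.135, -0.191, -0.0]
force: [0.9, -6.7, 1.9]
width: 0.009
```

```bash
python3 -c "
from h import *
st()"
```

```text
t 21.37 s=-27.2 lat=-0.5 z=28.6 w=0.01 Fu=-6.52 F=[ 0.9 -6.7  1.9]
(array([0.5, 0. , 0.1]), array([0.001 , 0.0002, 0.0006]))
```

Call:
jog_arm --commands '[{"translation": [0, -0.2, 0], "turn": [0, 0, 0]}, {"translation": [0, -0.4, 0], "turn": [0, 0, 0]}, {"translation": [0, -0.4, 0], "turn": [0, 0, 0]}]'

```text
clock: 21.62
position: [0.5367, 0.1017, 0.0286]
ee_rot: [3.134, -0.191, -0.001]
force: [0.3, -7.2, 2.2]
width: 0.007
```

Call:
jog_arm --commands '[{"translation": [0, -0.2, 0], "turn": [0, 0, 0]}, {"translation": [0, -0.4, 0], "turn": [0, 0, 0]}, {"translation": [0, -0.4, 0], "turn": [0, 0, 0]}]'

```text
clock: 21.87
position: [0.5367, 0.1017, 0.0286]
ee_rot: [3.134, -0.191, -0.001]
force: [-0.1, -8.0, 2.5]
width: 0.006
```

Call:
jog_arm --commands '[{"translation": [0, -0.3, 0], "turn": [0, 0, 0]}, {"translation": [0, -0.6, 0], "turn": [0, 0, 0]}, {"translation": [0, -0.8, 0], "turn": [0, 0, 0]}, {"translation": [0, -0.8, 0], "turn": [0, 0, 0]}]'

```text
clock: 22.2
position: [0.5367, 0.102, 0.0285]
ee_rot: [3.133, -0.192, -0.001]
force: [0.1, -9.9, 3.8]
width: 0.003
```

```bash
python3 -c "
from h import *
st()"
```

```text
t 22.20 s=-26.8 lat=-0.5 z=28.5 w=0.00 Fu=-9.84 F=[ 0.1 -9.9  3.8]
(array([ 0.5, -0. ,  0. ]), array([ 0.0025,  0.0005, -0.0002]))
```

Call:
jog_arm --commands '[{"translation": [0, -0.3, 0], "turn": [0, 0, 0]}, {"translation": [0, -0.6, 0], "turn": [0, 0, 0]}, {"translation": [0, -0.6, 0], "turn": [0, 0, 0]}, {"translation": [0, -0.6, 0], "turn": [0, 0, 0]}]'

```text
clock: 22.53
position: [0.5367, 0.1021, 0.0285]
ee_rot: [3.133, -0.192, -0.001]
force: [0.2, -11.3, 3.8]
width: 0.002
```

```bash
python3 -c "
from h import *
st()"
```

```text
t 22.53 s=-26.6 lat=-0.5 z=28.5 w=0.00 Fu=-11.22 F=[  0.2 -11.3   3.8]
(array([ 0.5, -0. ,  0. ]), array([ 0.003 ,  0.0007, -0.0006]))
```

Call:
jog_arm --commands '[{"translation": [0, -0.2, 0], "turn": [0, 0, 0]}, {"translation": [0, -0.4, 0], "turn": [0, 0, 0]}, {"translation": [0, -0.4, 0], "turn": [0, 0, 0]}, {"translation": [0, -0.4, 0], "turn": [0, 0, 0]}]'

```text
clock: 22.87
position: [0.5367, 0.1022, 0.0285]
ee_rot: [3.132, -0.193, -0.002]
force: [0.3, -11.7, 4.3]
width: 0.001
```

```bash
python3 -c "
from h import *
st()"
```

```text
t 22.87 s=-26.5 lat=-0.6 z=28.5 w=0.00 Fu=-11.59 F=[  0.3 -11.7   4.3]
(array([ 0.6, -0. , -0. ]), array([ 0.0034,  0.0008, -0.0008]))
```

Force is about 11.6 N: roughly 4.7 N drag plus 6.9 N spring, so about 1.5 mm of travel. I'll back off slowly.

Call:
jog_arm --commands '[{"translation": [0, 0.5, 0], "turn": [0, 0, 0]}, {"translation": [0, 1, 0], "turn": [0, 0, 0]}, {"translation": [0, 1.5, 0], "turn": [0, 0, 0]}, {"translation": [0, 2, 0], "turn": [0, 0, 0]}, {"translation": [0, 2.5, 0], "turn": [0, 0, 0]}, {"translation": [0, 3, 0], "turn": [0, 0, 0]}, {"translation": [0, 4, 0], "turn": [0, 0, 0]}, {"translation": [0, 5, 0], "turn": [0, 0, 0]}, {"translation": [0, 7, 0], "turn": [0, 0, 0]}, {"translation": [0, 10, 0], "turn": [0, 0, 0]}, {"translation": [0, 14, 0], "turn": [0, 0, 0]}, {"translation": [0, 20, 0], "turn": [0, 0, 0]}]'

```text
clock: 23.87
position: [0.5345, 0.0852, 0.0286]
ee_rot: [-3.135, 0.189, -0.0]
force: [-0.1, 0.8, 0.3]
width: 0.004
```

Call:
jog_arm --commands '[{"translation": [0, 5, -5], "turn": [0, 0, 0]}, {"translation": [0, 15, -20], "turn": [0, 0, 0]}, {"translation": [0, 30, -40], "turn": [0, 0, 0]}, {"translation": [0, 50, -65], "turn": [0, 0, 0]}, {"translation": [0, 65, -90], "turn": [0, 0, 0]}, {"translation": [0, 65, -110], "turn": [0, 0, 0]}, {"translation": [0, 65, -110], "turn": [0, 0, 0]}, {"translation": [0, 65, -110], "turn": [0, 0, 0]}]'

```text
clock: 24.53
position: [0.5275, 0.0199, 0.1399]
ee_rot: [-3.136, 0.192, -0.004]
force: [-0.0, 0.9, -0.8]
width: 0.004
```

```bash
python3 - <<'E'
from h import *
st()
i=arm.camera_info("wrist"); a=arm.get_image("wrist"); b=arm.get_image("side")
r=arm.landmark_of("wrist","pin"); print([(x["confidence"],ray("wrist",x["at"],.03,i)) for x in r[:1]])
e=arm.trace("wrist","pin"); print([(x["confidence"],x["box"],[1e3*(ray("wrist",p,.03,i)-O)@U for p in axis(x["region"])]) for x in e[:1]])
cv2.imwrite("pics/f.png",np.hstack([cv2.resize(a[:260,170:390],(380,450)),cv2.resize(b[230:340,180:290],(400,450))]))
E
```

```text
t 24.53 s=-109.4 lat=0.3 z=139.9 w=0.00 Fu=0.86 F=[-0.   0.9 -0.8]
(array([ -0.6,   0. , 111.4]), array([-0.0002, -0.0027, -0.0001]))
[]
[(0.66, [260.5, 0.0, 31.7, 81.6], [np.float64(36.39504047008085), np.float64(-14.939123091048346)])]
```

View pics/f.png

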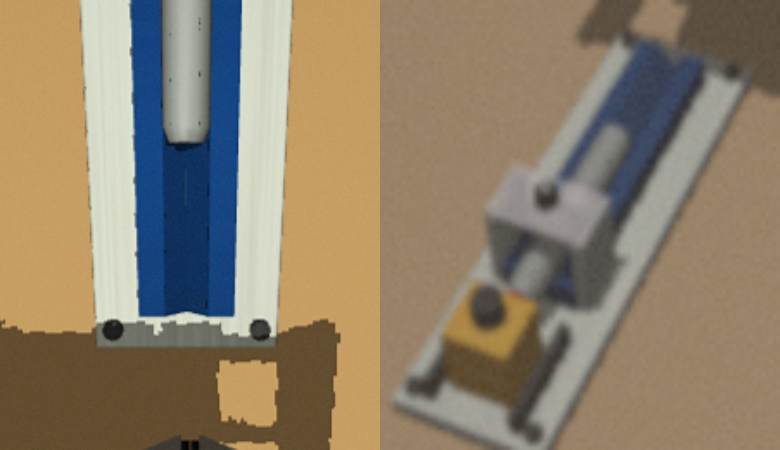

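The pin's nose rests on the red button. However, Fz grew to 4 N during the push, which probably added drag, so the press may have been nearer 1.1 mm than 1.5. There is plenty of time, so I'll press once more with the vertical load relieved.

Call:
jog_arm --commands '[{"translation": [0, -15, 30], "turn": [0, 0, 0]}, {"translation": [0, -30, 60], "turn": [0, 0, 0]}, {"translation": [0, -42, 85], "turn": [0, 0, 0]}, {"translation": [0, -55, 100], "turn": [0, 0, 0]}, {"translation": [0, -60, 107], "turn": [0, 0, 0]}, {"translation": [0, -65, 109.5], "turn": [0, 0, 0]}, {"translation": [0, -68, 109.5], "turn": [0, 0, 0]}, {"translation": [0, -71, 109.5], "turn": [0, 0, 0]}, {"translation": [0, -74, 109.5], "turn": [0, 0, 0]}, {"translation": [0, -76, 109.5], "turn": [0, 0, 0]}, {"translation": [0, -78, 109.5], "turn": [0, 0, 0]}, {"translation": [0, -78, 109.5], "turn": [0, 0, 0]}]'

```text
clock: 25.73
position: [0.5366, 0.0982, 0.0297]
ee_rot: [-3.136, 0.19, -0.002]
force: [-0.4, -0.1, -0.5]
width: 0.008
```

```bash
python3 -c "
from h import *
st()"
```

```text
t 25.73 s=-30.6 lat=-0.2 z=29.7 w=0.01 Fu=-0.14 F=[-0.4 -0.1 -0.5]
(array([0.2, 0. , 1.2]), array([-0.0004, -0.001 ,  0.001 ]))
```

Call:
jog_arm --commands '[{"translation": [0, -0.5, 0], "turn": [0, 0, 0]}, {"translation": [0, -1, 0], "turn": [0, 0, 0]}, {"translation": [0, -1.5, 0], "turn": [0, 0, 0]}, {"translation": [0, -2, 0], "turn": [0, 0, 0]}, {"translation": [0, -2.5, 0], "turn": [0, 0, 0]}, {"translation": [0, -2.5, 0], "turn": [0, 0, 0]}]'

```text
clock: 26.23
position: [0.5365, 0.1005, 0.0291]
ee_rot: [-3.136, 0.19, -0.0]
force: [-0.2, 0.7, 0.6]
width: 0.006
```

Call:
jog_arm --commands '[{"translation": [0, -0.4, 0], "turn": [0, 0, 0]}, {"translation": [0, -0.8, 0], "turn": [0, 0, 0]}, {"translation": [0, -0.8, 0], "turn": [0, 0, 0]}]'

```text
clock: 26.48
position: [0.5366, 0.1013, 0.0291]
ee_rot: [-3.136, 0.19, -0.0]
force: [0.2, 0.1, 0.4]
width: 0.005
```

Call:
jog_arm --commands '[{"translation": [0, -0.4, 0], "turn": [0, 0, 0]}, {"translation": [0, -0.8, 0], "turn": [0, 0, 0]}, {"translation": [0, -0.8, 0], "turn": [0, 0, 0]}]'

```text
clock: 26.73
position: [0.5367, 0.1019, 0.0291]
ee_rot: [3.136, -0.19, -0.0]
force: [-0.6, -0.1, -0.2]
width: 0.001
```

Call:
jog_arm --commands '[{"translation": [0, -0.4, 0], "turn": [0, 0, 0]}, {"translation": [0, -0.8, 0], "turn": [0, 0, 0]}, {"translation": [0, -0.8, 0], "turn": [0, 0, 0]}]'

```text
clock: 26.98
position: [0.5367, 0.102, 0.0291]
ee_rot: [3.135, -0.191, -0.001]
force: [-0.4, -3.7, 2.0]
width: 0.005
```

Call:
jog_arm --commands '[{"translation": [0, -0.4, -0.1], "turn": [0, 0, 0]}, {"translation": [0, -0.8, -0.2], "turn": [0, 0, 0]}, {"translation": [0, -0.8, -0.2], "turn": [0, 0, 0]}]'

```text
clock: 27.23
position: [0.5367, 0.1021, 0.0291]
ee_rot: [3.134, -0.192, -0.001]
force: [0.3, -6.1, 0.6]
width: 0.003
```

Call:
jog_arm --commands '[{"translation": [0, -0.4, -0.1], "turn": [0, 0, 0]}, {"translation": [0, -0.8, -0.2], "turn": [0, 0, 0]}, {"translation": [0, -0.8, -0.2], "turn": [0, 0, 0]}]'

```text
clock: 27.48
position: [0.5367, 0.1022, 0.0292]
ee_rot: [3.133, -0.192, -0.002]
force: [-0.6, -6.7, -0.6]
width: 0.005
```

Call:
jog_arm --commands '[{"translation": [0, -0.4, 0], "turn": [0, 0, 0]}, {"translation": [0, -0.8, 0], "turn": [0, 0, 0]}, {"translation": [0, -0.8, 0], "turn": [0, 0, 0]}]'

```text
clock: 27.73
position: [0.5367, 0.1024, 0.0291]
ee_rot: [3.132, -0.193, -0.002]
force: [-1.0, -9.7, 1.8]
width: 0.006
```

Call:
jog_arm --commands '[{"translation": [0, -0.4, 0], "turn": [0, 0, 0]}, {"translation": [0, -0.8, -0.1], "turn": [0, 0, 0]}, {"translation": [0, -0.8, -0.1], "turn": [0, 0, 0]}]'

```text
clock: 27.98
position: [0.5367, 0.1027, 0.0291]
ee_rot: [3.132, -0.193, -0.002]
force: [-1.3, -10.9, 1.3]
width: 0.007
```

Call:
jog_arm --commands '[{"translation": [0, -0.3, 0], "turn": [0, 0, 0]}, {"translation": [0, -0.5, -0.1], "turn": [0, 0, 0]}, {"translation": [0, -0.5, -0.1], "turn": [0, 0, 0]}]'

```text
clock: 28.23
position: [0.5367, 0.1029, 0.0292]
ee_rot: [3.131, -0.194, -0.003]
force: [-0.4, -11.5, 0.5]
width: 0.003
```

```bash
python3 -c "
from h import *
st()"
```

```text
t 28.23 s=-25.9 lat=-0.7 z=29.2 w=0.00 Fu=-11.45 F=[ -0.4 -11.5   0.5]
(array([ 0.7, -0. ,  0.7]), array([ 0.0045,  0.0014, -0.0014]))
```

That gives 11.5 N with negligible vertical load, and position and force both point to about 1.5 mm. Backing off slowly.

Call:
jog_arm --commands '[{"translation": [0, 0.5, 0], "turn": [0, 0, 0]}, {"translation": [0, 1, 0], "turn": [0, 0, 0]}, {"translation": [0, 1.5, 0], "turn": [0, 0, 0]}, {"translation": [0, 2, 0], "turn": [0, 0, 0]}, {"translation": [0, 2.5, 0], "turn": [0, 0, 0]}, {"translation": [0, 3, 0], "turn": [0, 0, 0]}, {"translation": [0, 4, 0], "turn": [0, 0, 0]}, {"translation": [0, 5, 0], "turn": [0, 0, 0]}, {"translation": [0, 7, 0], "turn": [0, 0, 0]}, {"translation": [0, 10, 0], "turn": [0, 0, 0]}, {"translation": [0, 14, 0], "turn": [0, 0, 0]}, {"translation": [0, 20, 0], "turn": [0, 0, 0]}]'

```text
clock: 29.23
position: [0.535, 0.0871, 0.0299]
ee_rot: [-3.135, 0.188, -0.001]
force: [-0.6, 0.3, 0.2]
width: 0.004
```

Call:
jog_arm --commands '[{"translation": [0, 5, -5], "turn": [0, 0, 0]}, {"translation": [0, 15, -20], "turn": [0, 0, 0]}, {"translation": [0, 30, -40], "turn": [0, 0, 0]}, {"translation": [0, 50, -65], "turn": [0, 0, 0]}, {"translation": [0, 65, -90], "turn": [0, 0, 0]}, {"translation": [0, 65, -110], "turn": [0, 0, 0]}, {"translation": [0, 65, -110], "turn": [0, 0, 0]}, {"translation": [0, 65, -110], "turn": [0, 0, 0]}, {"translation": [0, 65, -110], "turn": [0, 0, 0]}, {"translation": [0, 65, -110], "turn": [0, 0, 0]}]'

```text
clock: 30.07
position: [0.5262, 0.0222, 0.1388]
ee_rot: [3.136, -0.189, -0.002]
force: [0.2, 0.2, -0.3]
width: 0.007
```

```bash
python3 - <<'E'
from h import *
st()
i=arm.camera_info("wrist"); a=arm.get_image("wrist"); b=arm.get_image("side")
e=arm.trace("wrist","pin"); print([(x["confidence"],[1e3*(ray("wrist",p,.03,i)-O)@U for p in axis(x["region"])]) for x in e[:1]])
for q in ("brass_pin","black_pin"): print(q,[(round(x["confidence"],2),ray("side",x["at"],.026)) for x in arm.landmark_of("side",q)[:1]])
cv2.imwrite("pics/g.png",np.hstack([cv2.resize(a[:260,170:390],(380,450)),cv2.resize(b[230:340,180:290],(400,450))]))
E
```

```text
t 30.07 s=-107.3 lat=-1.2 z=138.8 w=0.01 Fu=0.19 F=[ 0.2  0.2 -0.3]
(array([  1.4,  -0. , 110.3]), array([0.0003, 0.0016, 0.0017]))
[(0.87, [np.float64(38.17178022464632), np.float64(-14.962645506097807)])]
brass_pin [(0.68, array([0.53572266, 0.14824002, 0.026     ]))]
black_pin [(0.81, array([ 0.49981588, -0.15080265,  0.026     ]))]
```

View pics/g.png

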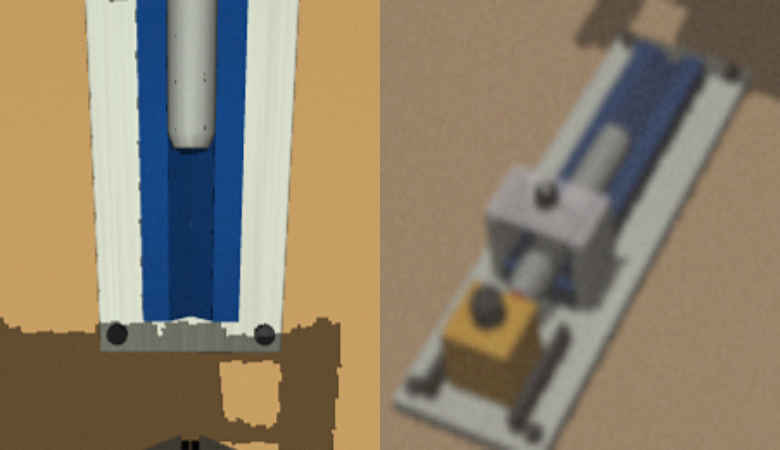

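The pin lies straight in the groove, under the bridge and against the red button, and the gripper is clear. The brass detection on the jig is the network mistaking the steel pin, since nothing has touched the rack since the lift. Handing in.

```bash
python3 -c "
from h import *
print(arm.sign_off())"
```

```text
the job is handed in; nothing more can be done
None
```

I handed the job in at about 30 s. The steel pin is lying in the V-groove, under the bridge, with its nose on the red button. I took it from the rack, laid it in the open groove and let go. Then I pushed it along from behind with the fingers shut.

- **Pressing:** I pressed twice. In the first press, an unwanted vertical load of up to 4.3 N probably added drag. The pin also didn't spring back when I withdrew, so I put that press at only about 1 mm. The second press ended at 11.5 N with almost no vertical load: about 4.7 N of drag plus 6.8 N of spring, or roughly 1.5 mm. My reading of where the pin first touched the button gives slightly more, about 1.9 mm. Both are well short of the 3 mm bottom.
- **Last checks:** In the final picture the pin is straight in the groove with its nose against the button, and the gripper is well clear with about zero force. I did not read the button's travel after letting go; that it is still pressed rests on the drag holding it.
- **Disagreement:** The network still found the black pin in its place in the rack. Its only brass-pin report was on the jig, which I took to be the steel pin misnamed. I did not confirm the brass pin in a final picture, but the gripper did not go near the rack again after lifting the steel pin.

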